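Press the blade insert down and slide it home under the slicer's leaf springs

ROBOT

A 7-joint arm with a two-finger parallel gripper is mounted at the origin on a cart in front of the work surface, level with it; the furniture and walls round the work are solid. World frame = base frame: x ahead of the robot, y to its left, z up, the work surface at z = 0. Lengths are in m, angles in rad, forces in N, time in s.
With the tool pointing down it reaches from about 0.4 to 0.875 m from the base axis. Payload 4.4 kg.
Tool frame: the origin (TCP) lies at the very end of the fingers, on their centre line; the grasp point (between the pads) lies 19 mm behind it; z points along the fingers, y is the line along which they close (so a half turn about z gives the same grasp; the last joint's range is limited). The gripper opens to 85 mm and grips with 20 to 120 N. Pads are 22 mm wide; open, the fingers measure 114 mm over their backs; the gripper's body (76 mm by 85 mm) begins 54 mm behind the grasp point. The pads swing forward as they close: fully open they stand 13 mm farther back than shut.
Start: joints at [-1.175, 0.628, 0.038, 1.517, -0.027, 0.996, -0.02], TCP at [0.29, 0.582, 0.231] pointing down, gripper open.
Joint ranges: [-3.06, 3.06], [-0.37, 2.12], [-1.25, 1.32], [0.18, 2.47], [-1.1, 4.24], [0.23, 1.98], [-2.94, 2.94]. Speed limits (rad/s): [2.57, 2.57, 3.14, 3.14, 3.14, 3.14, 3.14].

INTERFACE

Orientations are given as a rotation vector (axis times angle).
In Python, from cell import get_obs, get_image, get_calibration, hand_in, look_for, mark_of gives the robot as it stands. The module is installed in compiled form; this text tells all that it offers.
- The arm moves only by the shell command python3 -m crank 'ROWS'. ROWS is JSON, a list that holds one entry, the list of rows, each a list of 5 numbers: the shift along the tool's x, y, z in cm, then the turn about the tool's z in degrees, then the finger opening in cm, from 0 to 8.54. A call has 1 to 20 rows; each row is the pose to reach, as a shift and turn from the pose commanded when the call began, along the tool's axes at that moment; what a row does not reach only later rows make up. A row lasts 1/8 s, in which the tool goes at most 62.5 mm and 10.7 degrees, less where a joint would pass 70% of its speed; a pose out of reach is approached as far as the arm can. A call with a gripper value outside its range is refused whole. The fingers move at their own pace and stop on an object; the grip force is fixed at half the most. Time passes only in rows, so rows that repeat a pose let the fingers close. It gives the time, the measured TCP pose, the force, the opening and the grip force at its end, in the units of the state.
- get_obs(): the state, without advancing time (a new reading comes with each control period).
- get_image(name): name is "side" or "top" or "wrist"; returns (picture, depth): 384x512x3 uint8, red, green, blue; 384x512 float32, m along the optical axis (not along the pixel's ray), 0 where there is no reading.
- get_calibration(name): a dict with "fx", "fy", "cx", "cy" (pixels), "R" (3x3) and "t" (3): a world point X has camera coordinates R X + t. Camera axes: x right, y down, z forward; pixel columns grow to the right and rows downward; lengths in m; the calibration is good to about 2 mm. A picture is of the moment at which its call begins: read the wrist's pose just before it. get_calibration takes no time and is no camera call; for the wrist camera it gives the pose at the moment of the call.
- hand_in(): hands the job in; it is judged then, once.
Trained networks look in the newest picture that a camera, given by its name, has taken for a name from the list of things; names that differ only in an ending like _2 or _b are one class to them, and where a whole thing is asked for, a point or a joint stands for the part that bears it (a point fixed in the world has none). Each returns a list of dicts, best first, with "confidence" (0 to 1); they miss things now and then, are a little off and sometimes report something else, mostly with a low value. They report only what shows in the picture. A call takes as long as a camera call. They do not tell look-alikes from the thing itself.
- look_for(target, camera): "extent" ([left, top, width, height] in pixels, round what is visible of it).
- mark_of(target, camera): "pixel" ([column, row] in pixels: a listed point, or the origin of a listed thing).
The state is a dict: "time": time; "joint_positions": joint angles; "joint_velocities": joint speeds; "joint_efforts": joint torques, N m; "position": TCP position; "tcp_rot": TCP orientation; "ft_force": force on the tool from outside, world axes, zero at the start; "wrist_torque": the same for the moment, N m; "width": finger opening in m; "gripper_force": force on a finger pad.
Only numpy, scipy, OpenCV 4.12 (cv2) and the standard library are available. Lean on these libraries where they do the work, as an engineer would, in place of code of your own. Each camera call takes 0.05 s, during which the arm holds its last target. There are 200 camera calls.

TASK

Fit the blade insert of the vegetable slicer: with the fingertips press the insert's thumb rest down hard against the sprung floor and, keeping it down, slide the insert forward under the two leaf springs until it is fully home against the deck and the springs have snapped in behind its beads, then take the hand away. Do not pick the insert up, and leave the spare insert, the lemon, the onion and the peeler where they are.

Things in the scene. Friction and masses are not known exactly. Their poses are not given: they have to be found in the camera images.
- slicer: fixed box slicer: clear container 244 x 120 x 70 mm under a grey frame 250 x 125 mm, rails' tops 90 mm up. Origin: centre of its underside, on the worktop; x along the lane in the sliding direction (away from the robot, to the ribbed deck), y left, z up. Insert lane between the rails 93 mm wide, open above from x = -114 to 20 mm; rear sill 81 mm high. Insert home: its origin at x = 0, y = 0
- lip_entry (a point): mid-lane between the near ends of two rigid keeper lips, at their undersides: x = 20, z = 82 mm in the slicer's frame. Lips run along both rails to x = 60 mm and reach 7 mm in over the insert's edges. The raised insert runs against their ends; it passes under only when pressed down 3 mm or more (its floor goes down 6 mm)
- stop_face (a point): mid-lane on the vertical face of the ribbed deck that stops the insert, x = 60, z = 82 mm in the slicer's frame (deck top 83 mm)
- insert: loose white blade insert with a slanted steel blade, in the near end of the lane; 120 (x) x 90 (y) x 7 mm, about 110 g. Origin: centre of its underside; x points to the deck. Starts 44 to 50 mm short of home, underside 78 mm above the worktop; home and released 75 mm, pushed up flat against the lips. On each side a bead 3.5 mm high, round in front, square behind, 2 to 10 mm behind the front edge
- thumb_rest (a point): centre of the flat thumb rest (grip lines) on the insert's top face, 45 mm behind its centre, 7 mm above its underside, 85 mm above the worktop at the start. The rest is 30 mm long, from the rear edge to a raised cross rib (44 mm wide, 5 mm thick, 5.5 mm high) to push against; the rib's back face is 15 mm ahead of this point. At home x = -45 mm, y = 0 in the slicer's frame, open above
- floor (a joint): sprung floor (black runners) that carries the insert and stays level: 0 = up, 0.006 m = fully down, where it is rigid. Pressing takes about 8 N at first and 13 N fully down; it rises again when let go. Sliding the pressed insert takes about 6 to 16 N forward, most where the beads pass under the springs
- leaf_left (a joint): left leaf spring (+y side, y = 32 mm in the slicer's frame): steel, 9 mm wide, held by a small clamp at x = 20 to 30 mm (top 93 mm), trailing down to the deck, tip at x = 48 mm. Value: lift of the tip, rad: 0 with nothing under it, 0.09 to 0.2 riding over the bead, about 0.06 snapped in behind the bead with the insert home and released
- leaf_right (a joint): right leaf spring (-y side, y = -32 mm), same sizes and values
- spare_insert: the spare insert, same outline (120 x 90 x 7 mm) but with a row of nine small upright teeth before a straight blade; lies flat on the worktop to the right of the slicer. Leave it. Origin: centre of its underside.
- lemon: lemon, 78 x 55 x 56 mm, on the worktop at the slicer's near right corner. Leave it. Origin: centre of its underside.
- onion: onion, 82 mm across, 94 mm high, on the worktop to the left of the slicer. Leave it. Origin: centre of its underside.
- peeler: peeler with a white handle, 170 x 25 x 18 mm, lying on the worktop left of the slicer's near half. Leave it. Origin: centre of its underside.
Things that resemble listed ones, but are neither listed nor needed, are in the scene too. Leave any blue look-alike of the insert alone.

How it is judged:
On the way, in this order (a step that is already met when the one before it is completed fails the run):
1. the fingers press the insert and the sprung floor down by more than 3 mm while the insert still stands before the lips (value of joint floor above 0.003 m and contact force between the fingers and insert above 4 N and x of insert in the frame of slicer below -0.03 m), for 0.04 s.
2. the insert's nose is under the lips and the leaf springs ride up over its beads, the fingers still pressing it down (x of insert in the frame of slicer above -0.025 m and contact force between the fingers and insert above 4 N and value of joint each of leaf_left, leaf_right above 0.03 rad), for 0.04 s.
At the end, for the whole second after the job is handed in: insert home within 3 mm along the lane, flat and level under the lips (underside 73.5 to 76.5 mm above the worktop, tilt under 0.03 rad), both leaf springs snapped in behind its beads (joints below 0.11 rad), at rest; spare insert, lemon, onion and peeler within 30 mm of their starts (x of insert in the frame of slicer between -0.003 and 0.002 m and z of insert in the frame of slicer between 0.0735 and 0.0765 m and angle between insert's own z axis and vertical below 0.03 rad and value of joint each of leaf_left, leaf_right below 0.11 rad and linear speed of insert below 0.01 m/s and distance of each of spare_insert, lemon, onion, peeler from where it was at the start of the episode below 0.03 m); the robot touches nothing.
It fails at once if the insert is lifted or tipped out of its lane (z of insert in the frame of slicer above 0.083 m or angle between insert's own z axis and vertical above 0.2 rad).
It fails at once if the spare insert, the lemon, the onion or the peeler is moved (distance of any of spare_insert, lemon, onion, peeler from where it was at the start of the episode above 0.03 m).
It also fails if it takes over 35 s, if anything falls off the work surface, if the arm or the gripper's body presses on something with over 40 N, if the wrist force passes 120 N, or if a joint passes its speed limit or range.

## Working session

There is one attempt and no reset: what is moved stays moved. The work goes in short steps, Python scripts to look and compute and a shell command to move; the robot and the scene stay as the last step left them, time stands still between calls to the robot, and variables do not carry over. Pictures are saved under pics/ and viewed, at most 10 in all, crops included, and the job is handed in when it is done.

```bash
mkdir -p pics
cat > h.py <<'E'
import numpy as np, cv2
from cell import *
from scipy.spatial.transform import Rotation as Ro
def px(name,c,r,d):
    k=get_calibration(name); p=np.array([(c-k['cx'])/k['fx']*d,(r-k['cy'])/k['fy']*d,d])
    return np.array(k['R']).T@(p-np.array(k['t']))
def atz(name,c,r,z):
    k=get_calibration(name);R=np.array(k['R']);o=-R.T@np.array(k['t'])
    v=R.T@np.array([(c-k['cx'])/k['fx'],(r-k['cy'])/k['fy'],1]); return o+v*(z-o[2])/v[2]
E
python3 - <<'E'
from h import *
np.set_printoptions(precision=4,suppress=True)
o=get_obs();print(o['time'],o['position'],o['tcp_rot'],o['ft_force'],o['width']); print(Ro.from_rotvec(o['tcp_rot']).as_matrix())
ims=[]
for n in ['top','side']:
    im,d=get_image(n);ims.append(im)
    for t in ['insert','thumb_rest','slicer','lip_entry','stop_face','leaf_left','leaf_right','spare_insert']:
        for m in mark_of(t,n)[:2]:
            c,r=m['pixel'];dd=d[int(r),int(c)]
            print(n,t,np.round(m['pixel'],1),round(m['confidence'],2),px(n,c,r,dd))
for n,im in zip(['top','side'],ims): cv2.imwrite(f'pics/{n}0.png',im[:,:,::-1])
E
```

```text
0.0 [0.2893 0.5813 0.2304] [-0.7188 -3.0578  0.0031] [ 0.1799 -0.1439  0.8437] 0.08547894743437534
[[-0.8953  0.4455 -0.0009]
 [ 0.4455  0.8953 -0.0018]
 [-0.     -0.002  -1.    ]]
top insert [351.  139.3] 0.87 [ 0.6618 -0.392   0.0025]
top insert [152.6 249.1] 0.69 [0.4372 0.3175 0.0053]
top thumb_rest [296.3 202.1] 0.94 [ 0.4704 -0.1515  0.0862]
top thumb_rest [165.1 255.5] 0.58 [0.4094 0.2828 0.0017]
top slicer [295.6 179.9] 0.82 [ 0.5408 -0.1662  0.0835]
top lip_entry [301.7 166.3] 0.81 [ 0.6024 -0.2065  0.0092]
top stop_face [300.2 157.9] 0.75 [ 0.6091 -0.1976  0.0805]Traceback (most recent call last):
  File "<stdin>", line 8, in <module>
ValueError: it knows: insert, lemon, lip_entry, onion, peeler, slicer, spare_insert, stop_face, thumb_rest
```

Run:
```python
from h import *
np.set_printoptions(precision=4,suppress=True)
for n in ['top','side']:
    im,d=get_image(n);np.save(f'{n}d.npy',d)
    cv2.imwrite(f'pics/{n}0.png',im[:,:,::-1])
    for t in ['insert','thumb_rest','slicer','lip_entry','stop_face']:
        for m in mark_of(t,n)[:3]:
            c,r=m['pixel'];dd=d[int(r),int(c)]
            z={'insert':.085,'thumb_rest':.085,'slicer':0,'lip_entry':.082,'stop_face':.082}[t]
            print(n,t,np.round(m['pixel'],1),round(m['confidence'],2),px(n,c,r,dd),atz(n,c,r,z))
a=cv2.imread('pics/top0.png');cv2.imwrite('pics/topc.png',cv2.resize(a[110:260,220:420],None,fx=4,fy=4,interpolation=cv2.INTER_CUBIC))
```

```text
top insert [351.4 137.9] 0.95 [ 0.6641 -0.3928  0.0092] [ 0.6382 -0.3722  0.085 ]
top insert [295.8 186.3] 0.78 [ 0.5203 -0.1619  0.0844] [ 0.5201 -0.1618  0.085 ]
top insert [152.8 250.4] 0.66 [0.4329 0.3174 0.0058] [0.4177 0.3028 0.085 ]
top thumb_rest [166.7 255.7] 0.96 [0.4059 0.2764 0.0118] [0.3931 0.2647 0.085 ]
top thumb_rest [350.1 150.9] 0.92 [ 0.6221 -0.378   0.0036] [ 0.5966 -0.3567  0.085 ]
top thumb_rest [297.  202.8] 0.59 [ 0.4676 -0.153   0.0869] [ 0.468  -0.1532  0.085 ]
top lip_entry [302.7 168.4] 0.97 [ 0.5937 -0.2075  0.0126] [ 0.5731 -0.1969  0.082 ]
top stop_face [299.5 156.3] 0.83 [ 0.6142 -0.1964  0.0823] [ 0.6143 -0.1965  0.082 ]
side insert [258.5 217.8] 0.77 [ 0.515  -0.1636  0.081 ] [ 0.5139 -0.1692  0.085 ]
side insert [207.9 158.4] 0.64 [0.4311 0.3367 0.0022] [0.4229 0.1602 0.085 ]
side insert [355.9 312.3] 0.55 [ 0.6623 -0.3931  0.0037] [ 0.6192 -0.4565  0.085 ]
side thumb_rest [335.4 310.3] 0.96 [ 0.6244 -0.3835  0.0054] [ 0.5877 -0.4472  0.085 ]
side thumb_rest [234.4 210.4] 0.93 [ 0.4641 -0.1309  0.0849] [ 0.4641 -0.1311  0.085 ]
side thumb_rest [202.6 164.6] 0.56 [0.4098 0.2878 0.0031] [0.4048 0.1203 0.085 ]
side slicer [274.3 247.5] 0.74 [ 0.5377 -0.2318  0.047 ] [ 0.553  -0.1766  0.    ]
side lip_entry [285.4 221.6] 0.76 [ 0.59   -0.1297  0.0384] [ 0.5716 -0.1888  0.082 ]
side stop_face [305.  221.3] 0.8 [ 0.6159 -0.1938  0.0815] [ 0.6156 -0.1944  0.082 ]
```

View pics/topc.png

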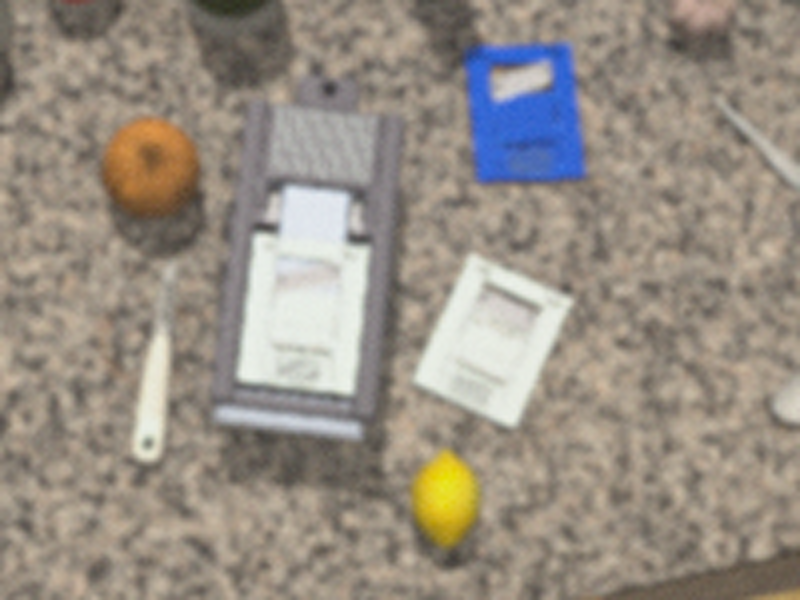

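View pics/top0.png

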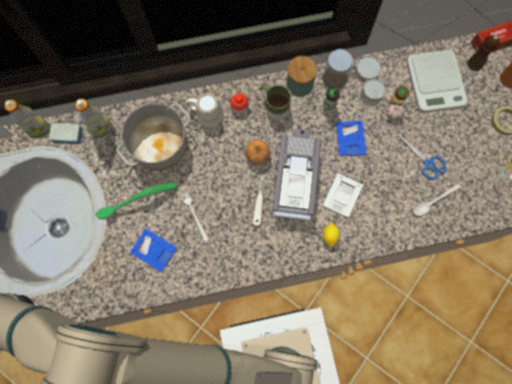

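The white insert in the slicer lane, at about (296,187) in the top view, is the target. It lies in the grey slicer. The loose white one at (343,195) is the spare, and the blue ones at (351,138) and (153,250) are look-alikes. The onion is at (258,151), the peeler at (258,208) and the lemon at (331,235). Next I'll get the slicer axis from depth.

Run:
```python
from h import *
np.set_printoptions(precision=4,suppress=True)
for n in ['top','side']:
    d=np.load(n+'d.npy');im=cv2.imread(f'pics/{n}0.png');k=get_calibration(n)
    v,u=np.mgrid[:384,:512];P=np.stack([(u-k['cx'])/k['fx']*d,(v-k['cy'])/k['fy']*d,d],-1)
    W=(P-np.array(k['t']))@np.array(k['R'])
    box=(W[...,0]>.36)&(W[...,0]<.72)&(W[...,1]>-.3)&(W[...,1]<-.06)
    for nm,lo,hi in [('frame',.072,.1),]:
        m=(box&(W[...,2]>lo)&(W[...,2]<hi)).astype(np.uint8)
        nl,l,st,_=cv2.connectedComponentsWithStats(m);m=l==1+np.argmax(st[1:,4])
        r=cv2.minAreaRect((W[m][:,:2]*1000).astype(np.float32));print(n,nm,m.sum(),r)
        w=m&(im.min(-1)>185);print('insert',w.sum(),cv2.minAreaRect((W[w][:,:2]*1000).astype(np.float32)),np.median(W[w][:,2]))
```

```text
top frame 2951 ((570.918701171875, -177.6032257080078), (129.58639526367188, 279.35858154296875), 70.40767669677734)
insert 1034 ((528.519287109375, -164.43260192871094), (90.49144744873047, 147.99508666992188), 70.25235748291016) 0.0854909271767527
side frame 4146 ((569.660888671875, -182.42506408691406), (129.98793029785156, 277.48602294921875), 71.19451904296875)
insert 1012 ((527.3908081054688, -161.5164794921875), (90.32315826416016, 147.7811279296875), 69.828857421875) 0.0845322860323795
```

```bash
python3 -m crank '[[[-10,-11.4,0,0,0],[-20,-23,0,0,0],[-30,-35,0,-3,0],[-40,-47,0,-5,0],[-48.5,-57,2,-7,0],[-48.5,-57,4,-7,0],[-48.5,-57,4,-7,0],[-48.5,-57,4,-7,0],[-48.5,-57,4,-7,0],[-48.5,-57,4,-7,0],[-48.5,-57,4,-7,0],[-48.5,-57,4,-7,0],[-48.5,-57,4,-7,0],[-48.5,-57,4,-7,0],[-48.5,-57,4,-7,0],[-48.5,-57,4,-7,0]]]'
python3 - <<'E'
from h import *
np.set_printoptions(precision=4,suppress=True)
o=get_obs();print(o['time'],o['position'],o['joint_positions'],o['ft_force'],o['width']); print(Ro.from_rotvec(o['tcp_rot']).as_matrix())
n='wrist';im,d=get_image(n);cv2.imwrite('pics/w1.png',im[:,:,::-1]);np.save('wd.npy',d)
for t,z in [('insert',.085),('thumb_rest',.085),('lip_entry',.082),('stop_face',.082)]:
    for m in mark_of(t,n)[:2]:
        c,r=m['pixel'];print(t,np.round(m['pixel']),round(m['confidence'],2),px(n,c,r,d[int(r),int(c)]),atz(n,c,r,z))
k=get_calibration(n)
v,u=np.mgrid[:384,:512];P=np.stack([(u-k['cx'])/k['fx']*d,(v-k['cy'])/k['fy']*d,d],-1)
W=(P-np.array(k['t']))@np.array(k['R'])
w=(d>0)&(im.min(-1)>170)&(abs(W[...,2]-.085)<.006)
w=cv2.morphologyEx(w.astype(np.uint8),cv2.MORPH_OPEN,np.ones((5,5)))>0
print(w.sum(),cv2.minAreaRect((W[w][:,:2]*1000).astype(np.float32)),np.median(W[w][:,2]))
E
```

```text
time: 2.9
position: [0.4699, -0.143, 0.1915]
tcp_rot: [0.527, 3.097, 0.001]
ft_force: [0.3, -0.1, 0.5]
width: 0.0
gripper_force: 0.0
2.9 [ 0.4699 -0.143   0.1915] [ 0.192   0.4613  0.0655  1.9968 -0.0468  0.6848  1.5207] [ 0.3353 -0.0669  0.4836] 1.3452876066043275e-05
[[-0.9437  0.3307  0.0001]
 [ 0.3307  0.9437  0.0004]
 [-0.      0.0004 -1.    ]]
insert [258. 227.] 0.56 [ 0.4585 -0.1393  0.197 ] [ 0.5105 -0.158   0.085 ]
thumb_rest [257. 182.] 0.76 [ 0.4666 -0.1443  0.0844] [ 0.4664 -0.1442  0.085 ]
stop_face [256. 314.] 0.96 [ 0.6127 -0.1976  0.0815] [ 0.6123 -0.1974  0.082 ]
5032 ((507.2783203125, -158.2317352294922), (89.20658111572266, 108.56478881835938), 70.4928207397461) 0.08397663160235602
```

View pics/w1.png

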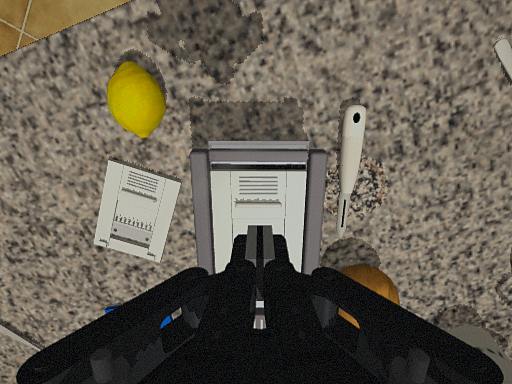

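The insert's rest is at (258,183) and its rib at (258,203). The lane is parallel to the tool x axis, and the toothed plate at (135,210) is the spare. Now I'll descend and start pressing.

```bash
python3 -m crank '[[[0.2,-0.2,5,0,0],[0.2,-0.2,8,0,0],[0.2,-0.2,10,0,0],[0.2,-0.2,10.3,0,0],[0.2,-0.2,10.6,0,0],[0.2,-0.2,10.9,0,0],[0.2,-0.2,11.1,0,0],[0.2,-0.2,11.1,0,0]]]'; python3 -m crank '[[[0,0,0.1,0,0],[0,0,0.2,0,0],[0,0,0.2,0,0]]]'
```

```text
time: 4.15
position: [0.4679, -0.1458, 0.0816]
tcp_rot: [0.531, 3.095, -0.0]
ft_force: [-1.9, 0.9, 8.5]
width: -0.0
gripper_force: 4.2
time: 4.53
position: [0.4679, -0.1458, 0.0799]
tcp_rot: [0.531, 3.094, -0.0]
ft_force: [-1.8, 0.5, 10.7]
width: 0.0002
gripper_force: 5.0
```

```bash
python3 -m crank '[[[0,0,0.2,0,0],[0,0,0.3,0,0],[-0.3,0,0.3,0,0],[-0.6,0,0.3,0,0],[-0.9,0,0.3,0,0],[-1.2,0,0.3,0,0],[-1.5,0,0.3,0,0],[-1.5,0,0.3,0,0]]]'
```

```text
time: 5.52
position: [0.4682, -0.146, 0.0779]
tcp_rot: [-0.526, -3.072, -0.007]
ft_force: [-27.2, 10.9, 52.6]
width: -0.0
gripper_force: 26.6
```

```bash
python3 -m crank '[[[0.6,0,0,0,0],[1.2,0,-0.1,0,0],[1.2,0,-0.2,0,0],[1.2,0,-0.2,0,0]]]'; python3 -m crank '[[[-0.2,0,0,0,0],[-0.4,0,0,0,0],[-0.6,0,0,0,0],[-0.6,0,0,0,0]]]'
```

```text
time: 6.02
position: [0.468, -0.1459, 0.0788]
tcp_rot: [-0.53, -3.093, -0.001]
ft_force: [-6.2, 2.4, 14.4]
width: -0.0002
gripper_force: 7.4
time: 6.52
position: [0.4688, -0.1462, 0.0786]
tcp_rot: [-0.528, -3.083, -0.004]
ft_force: [-13.1, 5.1, 23.8]
width: -0.0
gripper_force: 11.7
```

```bash
python3 -m crank '[[[0,0,-0.1,0,0],[-0.2,0,-0.1,0,0],[-0.4,0,-0.12,0,0],[-0.4,0,-0.12,0,0]]]'
```

```text
time: 7.02
position: [0.4771, -0.1492, 0.0795]
tcp_rot: [-0.53, -3.092, -0.001]
ft_force: [-5.6, 1.5, 10.7]
width: 0.0001
gripper_force: 5.1
```

Run:
```python
from h import *
n='wrist';im,d=get_image(n);a=cv2.imread
cv2.imwrite('pics/w2.png',cv2.resize(im[100:300,160:360,::-1],None,fx=3,fy=3,interpolation=cv2.INTER_CUBIC))
```

```text
(no output)
```

View pics/w2.png

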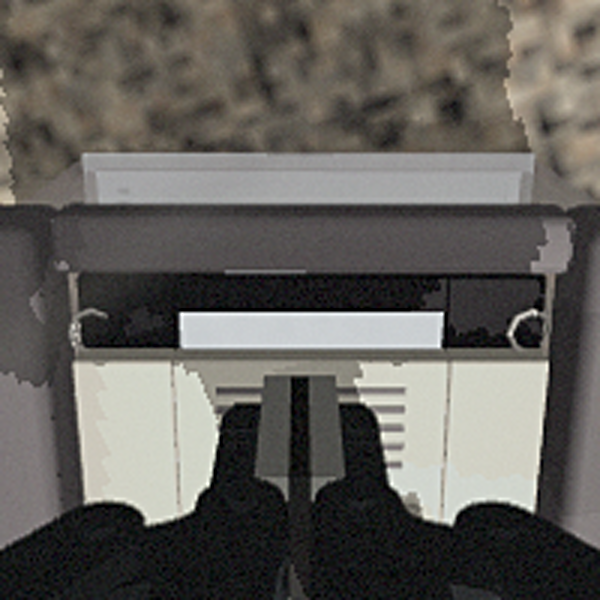

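The fingers are on the rest, with the insert's rear edge at row 350 and a gap opening behind it. It is sliding, so I'll go on with this light press.

```bash
python3 -m crank '[[[-0.2,0,0,0,0],[-0.4,0,0,0,0],[-0.6,0,0,0,0],[-0.8,0,0,0,0],[-1,0,0,0,0],[-1,0,0,0,0]]]'
```

```text
time: 7.82
position: [0.4866, -0.1526, 0.0795]
tcp_rot: [-0.53, -3.092, -0.001]
ft_force: [-5.5, 2.7, 9.6]
width: -0.0001
gripper_force: 5.1
```

```bash
python3 -m crank '[[[-0.2,0,0.02,0,0],[-0.4,0,0.04,0,0],[-0.6,0,0.05,0,0],[-0.8,0,0.05,0,0],[-1,0,0.05,0,0],[-1.2,0,0.05,0,0],[-1.2,0,0.05,0,0]]]'
```

```text
time: 8.7
position: [0.4977, -0.1565, 0.079]
tcp_rot: [-0.53, -3.092, -0.001]
ft_force: [-5.6, 2.4, 10.1]
width: 0.0
gripper_force: 5.1
```

```bash
python3 -m crank '[[[-0.2,0,0,0,0],[-0.4,0,0,0,0],[-0.6,0,0,0,0],[-0.8,0,0,0,0],[-1,0,0,0,0],[-1.2,0,0,0,0],[-1.4,0,0,0,0],[-1.4,0,0,0,0]]]'
```

```text
time: 9.7
position: [0.5032, -0.1585, 0.0789]
tcp_rot: [-0.527, -3.077, -0.005]
ft_force: [-19.3, 7.2, 25.6]
width: 0.0002
gripper_force: 14.2
```

```bash
python3 -m crank '[[[0,0,-0.05,0,0],[0,0,-0.1,0,0],[-0.1,0,-0.1,0,0],[-0.2,0,-0.1,0,0],[-0.2,0,-0.1,0,0]]]'
```

```text
time: 10.32
position: [0.5066, -0.1598, 0.0791]
tcp_rot: [-0.528, -3.079, -0.004]
ft_force: [-15.2, 5.6, 15.7]
width: -0.0001
gripper_force: 10.5
```

```bash
python3 -m crank '[[[-0.1,0,-0.03,0,0],[-0.2,0,-0.05,0,0],[-0.3,0,-0.07,0,0],[-0.4,0,-0.07,0,0],[-0.4,0,-0.07,0,0]]]'
```

```text
time: 10.95
position: [0.5127, -0.162, 0.0793]
tcp_rot: [-0.529, -3.084, -0.003]
ft_force: [-10.2, 4.4, 3.9]
width: 0.0
gripper_force: 6.4
```

```bash
python3 -m crank '[[[-0.1,0,0.05,0,0],[-0.2,0,0.05,0,0],[-0.3,0,0.05,0,0],[-0.4,0,0.03,0,0],[-0.4,0,0.03,0,0]]]'
python3 - <<'E'
from h import *
np.set_printoptions(precision=4,suppress=True)
for n in ['top','side','wrist']:
    im,d=get_image(n);cv2.imwrite(f'pics/{n}3.png',im[:,:,::-1])
    for m in mark_of('insert',n)[:3]+mark_of('stop_face',n)[:1]: print(n,np.round(m['pixel'],1),m['confidence'],atz(n,*m['pixel'],.082))
a=cv2.imread('pics/side3.png');cv2.imwrite('pics/s3c.png',cv2.resize(a[170:290,200:350],None,fx=5,fy=5,interpolation=cv2.INTER_CUBIC))
E
```

```text
time: 11.58
position: [0.5182, -0.1638, 0.0797]
tcp_rot: [-0.529, -3.087, -0.002]
ft_force: [-8.8, 2.9, 7.2]
width: 0.0002
gripper_force: 7.5
top [151.3 249.9] 0.77 [0.4207 0.3075 0.082 ]
top [350.2 137.7] 0.58 [ 0.6407 -0.3695  0.082 ]
side [210.6 160.4] 0.77 [0.4302 0.1515 0.082 ]
side [359.2 313.2] 0.73 [ 0.6253 -0.4568  0.082 ]
side [274.8 222.4] 0.6 [ 0.5473 -0.1882  0.082 ]
side [304.1 222.9] 0.58 [ 0.6117 -0.2001  0.082 ]
wrist [260.2 294.3] 0.74 [ 0.5505 -0.1741  0.082 ]
```

View pics/s3c.png

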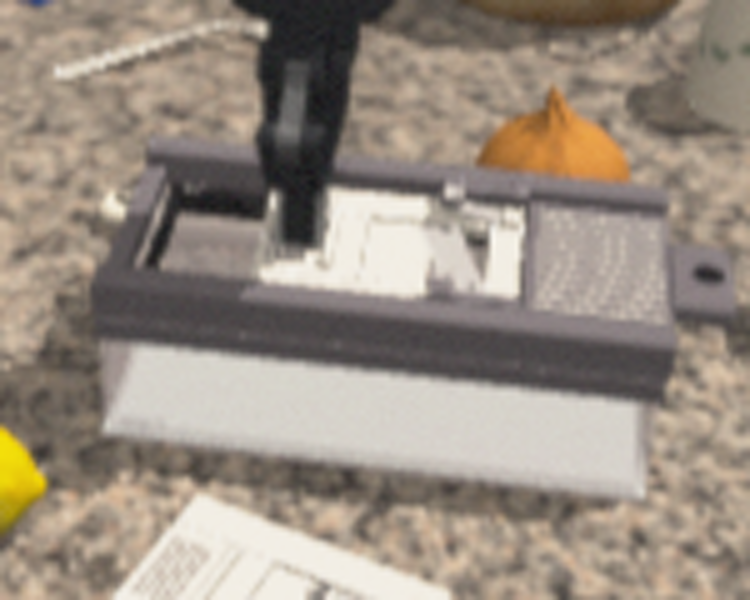

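The insert's front edge is close to the deck (crop about 522,250). I'll push on until the force rises firmly.

```bash
python3 -m crank '[[[-0.1,0,0.05,0,0],[-0.2,0,0.05,0,0],[-0.3,0,0.05,0,0],[-0.4,0,0.05,0,0],[-0.5,0,0.05,0,0],[-0.5,0,0.05,0,0]]]'
```

```text
time: 12.78
position: [0.5183, -0.1638, 0.079]
tcp_rot: [-0.528, -3.078, -0.005]
ft_force: [-16.0, 6.3, 15.7]
width: -0.0002
gripper_force: 12.2
```

```bash
python3 -m crank '[[[-0.2,0,-0.1,0,0],[-0.4,0,-0.15,0,0],[-0.6,0,-0.15,0,0],[-0.6,0,-0.15,0,0]]]'
```

```text
time: 13.28
position: [0.5186, -0.1638, 0.0791]
tcp_rot: [-0.525, -3.067, -0.008]
ft_force: [-23.9, 8.7, 16.0]
width: 0.0003
gripper_force: 14.4
```

The insert is against the stop. I'll release the forward push, lift off and check.

```bash
python3 -m crank '[[[0.7,0,0,0,0],[1.4,0,0,0,0],[1.5,0,-0.3,0,0],[1.5,0,-0.7,0,0],[1.6,0,-1.5,0,0],[1.6,0,-4,0,0],[1.6,0,-9,0,0],[4,0,-14,0,0],[8,0,-16,0,0],[10,0,-16,0,0],[10,0,-16,0,0],[10,0,-16,0,0]]]'
python3 - <<'E'
from h import *
np.set_printoptions(precision=4,suppress=True)
print(get_obs()['position'],get_obs()['ft_force'])
n='wrist'
im,d=get_image(n);k=get_calibration(n)
v,u=np.mgrid[:384,:512];P=np.stack([(u-k['cx'])/k['fx']*d,(v-k['cy'])/k['fy']*d,d],-1)
W=(P-np.array(k['t']))@np.array(k['R'])
w=(d>0)&(im.min(-1)>150)&(abs(W[...,2]-.082)<.006)&(abs(W[...,0]-.55)<.1)&(abs(W[...,1]+.175)<.08)
X=W[w];s=(X[:,:2]-[.557,-.175])@[.943,-.332];y=(X[:,:2]-[.557,-.175])@[.332,.943]
print(w.sum(),np.percentile(s,[.5,2,50,98,99.5]),'z',np.median(X[:,2]),'plane',np.linalg.lstsq(np.c_[s,y,s*0+1],X[:,2],rcond=None)[0])
for t in ['thumb_rest','insert','stop_face']:
    for m in mark_of(t,n)[:2]: print(t,np.round(m['pixel']),m['confidence'],atz(n,*m['pixel'],.082))
cv2.imwrite('pics/w4.png',im[:,:,::-1])
E
```

```text
time: 14.78
position: [0.4403, -0.1361, 0.2408]
tcp_rot: [0.531, 3.094, -0.0]
ft_force: [-0.0, -0.6, -1.1]
width: 0.0001
gripper_force: 0.0
[ 0.4403 -0.1361  0.2408] [-0.031  -0.5803 -1.1111]
1266 [-0.0608 -0.0604 -0.0453  0.0852  0.0932] z 0.08091566549068369 plane [ 0.0059 -0.      0.0812]
thumb_rest [258. 230.] 0.77 [ 0.5082 -0.1616  0.082 ]
stop_face [255. 302.] 0.62 [ 0.6051 -0.2     0.082 ]
```

View pics/w4.png

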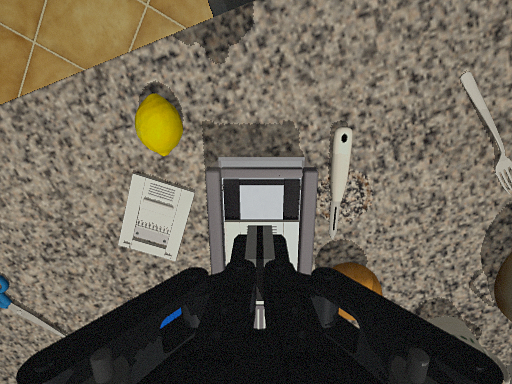

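The hand is clear of the insert and the neighbours have not moved. The insert's rear edge is at row 222. I'll check that edge against the frame's ends and look at the deck joint in the side and top views.

Run:
```python
from h import *
np.set_printoptions(precision=4,suppress=True)
cr=[]
for n in ['wrist','side','top']:
    im,d=get_image(n);k=get_calibration(n)
    v,u=np.mgrid[:384,:512];P=np.stack([(u-k['cx'])/k['fx']*d,(v-k['cy'])/k['fy']*d,d],-1)
    W=(P-np.array(k['t']))@np.array(k['R'])
    q=W[...,:2]-[.557,-.175];s=q@[.943,-.332];y=q@[.332,.943];z=W[...,2]
    b=(d>0)&(abs(s)<.15)&(abs(y)<.08)
    rail=b&(abs(abs(y)-.054)<.006)&(abs(z-.09)<.006)
    ins=b&(im.min(-1)>150)&(abs(z-.082)<.006)&(abs(y)<.042)&(s<-.02)&(s>-.08)
    deck=b&(abs(y)<.04)&(abs(z-.083)<.006)&(s>.03)&(im.max(-1)>0)
    print(n,'rail ends',np.percentile(s[rail],[1,99]),'y',np.percentile(y[rail],[1,99]),'ins rear',np.percentile(s[ins],[.5,2]),'z',np.median(z[ins]))
    c={'side':im[185:250,250:340],'top':im[130:215,260:345]}.get(n)
    if c is not None: cr.append(cv2.resize(c,(390,390),interpolation=cv2.INTER_CUBIC))
cv2.imwrite('pics/chk.png',np.hstack(cr)[:,:,::-1])
```

```text
wrist rail ends [-0.1253  0.0014] y [-0.0598  0.0597] ins rear [-0.061  -0.0608] z 0.08121833220537292
side rail ends [-0.12    0.1221] y [-0.0599  0.0593] ins rear [-0.0596 -0.0588] z 0.08204118993193449
top rail ends [-0.1225  0.1241] y [-0.0523  0.0598] ins rear [-0.0401 -0.0393] z 0.08267919851208996
```

View pics/chk.png

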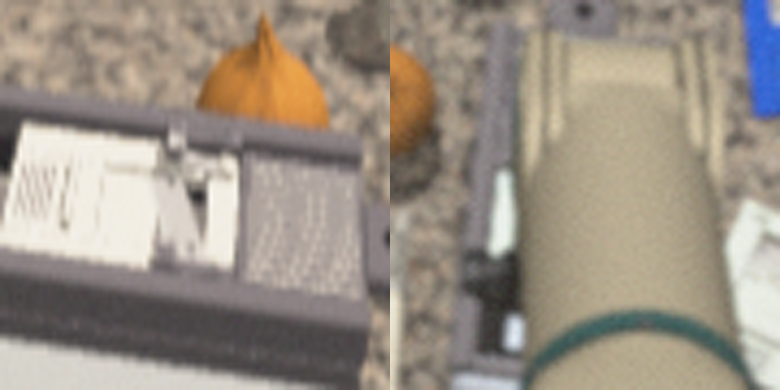

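The insert's front edge meets the deck (left crop, about 240,210). Its rear edge is about 64.5 mm from the frame's near end, against 65 mm at home, and its top face is about 82 mm up. That all fits home.

```bash
python3 -c "
from cell import hand_in;print(hand_in())"
```

```text
the job is handed in; nothing more can be done
None
```

I pressed the blade insert down, slid it home against the deck, took the hand away and handed the job in; position and height measure as home, but I inferred the spring snap-in from that and could not read the springs directly.

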